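# Tip polished links from the tray into the wash basket

### The arm

A 6-joint arm with a two-finger parallel gripper is mounted at the origin on the work surface. World frame = base frame: x ahead of the robot, y to its left, z up, the work surface at z = 0. Lengths are in m, angles in rad, forces in N, time in s.
With the tool pointing down it reaches from about 0.275 to 0.85 m from the base axis. Payload 19 kg.
Tool frame: the origin (TCP) lies midway between the tips of the shut fingers; the grasp point (between the pads) lies 19 mm behind it (bot.grip_point_offset is the distance from the TCP to the grasp point, in m); z points along the fingers, y is the line along which they close (so a half turn about z gives the same grasp; the last joint's range is limited). The gripper opens to 85 mm and grips with 20 to 120 N. Pads are 22 mm wide; open, the fingers measure 114 mm over their backs; the gripper's body (76 mm by 85 mm) begins 54 mm behind the grasp point. The pads swing forward as they close: fully open they stand 13 mm farther back than shut.
Start: joints at [-1.347, 0.15, 1.437, -0, 1.554, -0.134], TCP at [0.201, -0.539, 0.231] pointing down, gripper open.
Joint ranges: [-2.8, 2.8], [-0.68, 2.1], [0.12, 2.68], [-1.39, 4.53], [0.16, 2.79], [-2.81, 2.81]. Speed limits (rad/s): [1.89, 1.89, 2.22, 3.01, 3.01, 3.01].

### API

Orientations are given as [roll, pitch, yaw] about the fixed x, y, z axes, in that order (R = Rz(yaw) Ry(pitch) Rx(roll)).
In Python, from cell import bot gives the robot as it stands.
- The arm moves only by the tool apply_moves, never from a script. Its argument "steps" is text: rows parted by semicolons, each of 7 numbers parted by spaces: the opening, from -1 (shut) to 1 (fully open), then the shift along the tool's x, y, z each as a share of 100 cm, from -1 to 1, then the turn, a rotation vector about the tool's x, y, z each as a share of 120 degrees, from -1 to 1. In form: gripper x y z wx wy wz; .... A call has 1 to 20 rows; each row is the pose to reach, as a shift and turn from the pose commanded when the call began, along the tool's axes at that moment; what a row does not reach only later rows make up. A row lasts 1/8 s, in which the tool goes at most 62.5 mm and 10.7 degrees, less where a joint would pass 70% of its speed; a pose out of reach is approached as far as the arm can. A call with a number of a shift or a turn outside -1 to 1 is refused whole. A call with a gripper value outside its range is refused whole. The fingers move at their own pace and stop on an object; "grip_force" is the grip in N (left out, the last holds). Time passes only in rows, so rows that repeat a pose let the fingers close. It gives the time, the measured TCP pose, the force, the opening and the grip force at its end, in the units of the state.
- bot.state(): the state, without advancing time (a new reading comes with each control period).
- bot.capture(name): name is "side" or "top"; returns a dict with "color" (384x512x3 uint8, red, green, blue), "camera_matrix" (3x3 intrinsics, pixels), "eye" and "orientation" of the camera in the world. Camera axes: x right, y down, z forward; pixel columns grow to the right and rows downward; lengths in m; the calibration is good to about 2 mm. A picture is of the moment at which its call begins. There is no depth.
- bot.hand_in(): hands the job in; it is judged then, once.
The state is a dict: "t": time; "joint_positions": joint angles; "dq": joint speeds; "effort": joint torques, N m; "position": TCP position; "tcp_rot": TCP orientation; "contact_force": force on the tool from outside, world axes, zero at the start; "torque": the same for the moment, N m; "grip_width": opening from 0.0 (shut) to 1.0 (fully open); "grip_force": force on a finger pad.
Only numpy, scipy, OpenCV 4.12 (cv2) and the standard library are available. Lean on these libraries where they do the work, as an engineer would, in place of code of your own. Each camera call takes 0.05 s, during which the arm holds its last target. There are 200 camera calls.

### The job

Carry the aluminium tray by its black bar to the steel wash basket and tip the three polished links off its open end into the basket, without touching the links with the gripper and without raising any link more than 30 cm above the bench. Then set the empty tray flat on the rubber mat, centred, with its open end towards the mat's pointed end, and let go. Leave the other things on the bench where they are.

Things in the scene. Friction and masses are not known exactly. Their poses are not given: they have to be found in the camera images.
- tray: open-ended aluminium tray, 180 long (x) by 150 wide (y), floor 4 thick, walls 30 high and 4 thick on the two long sides and the +x end; the -x end is open (the lip). A black carrying bar bridges its middle. About 0.4 kg, loose, flat on the bench at the start, lip roughly towards the robot. Origin: centre of its underside, z up.
- tray_bar (a point): centre of the tray's black carrying bar, 93 above the middle of the tray's underside. The bar runs along the tray's y over the links: 162 long, 16 thick along x, 22 tall, on an upright flat post outside each long wall. Grip its middle from above, fingers closing along the tray's x; the links lie well below the fingertips.
- tray_lip (a point): middle of the tray's open edge, at tray x = -90, on the floor's upper face (4 above the underside).
- link0: one of three like polished steel links, a dog-bone 70 long, 32 wide at its round ends, 24 thick, about 0.11 kg, lying flat and loose on the tray's floor at the start, roughly along the tray; it slides once the tray is tipped some 13 to 20 degrees. Origin: centre of its underside as it lies, x along its length.
- link1: one of three like polished steel links, a dog-bone 70 long, 32 wide at its round ends, 24 thick, about 0.11 kg, lying flat and loose on the tray's floor at the start, roughly along the tray; it slides once the tray is tipped some 13 to 20 degrees. Origin: centre of its underside as it lies, x along its length.
- link2: one of three like polished steel links, a dog-bone 70 long, 32 wide at its round ends, 24 thick, about 0.11 kg, lying flat and loose on the tray's floor at the start, roughly along the tray; it slides once the tray is tipped some 13 to 20 degrees. Origin: centre of its underside as it lies, x along its length.
- basket: open-topped rectangular stainless wash basket fixed to the bench, 210 (x) by 190 (y) outside, 80 high, walls and floor 4 thick. Origin: centre of its underside; x and y along its sides, z up.
- mat: black rubber mat fixed to the bench, 6 thick: a rectangle 200 (x) by 170 (y) whose -x end runs out to a point, like a house outline; the point is 185 from the origin along -x. Origin: centre of the rectangle's underside.
- mat_centre (a point): centre of the mat's rectangle, on its upper face: where the middle of the tray belongs.
- mat_edge (a point): point 90 from the mat's centre towards its pointed end, on the upper face: where the middle of the tray's open edge belongs.
- paste_tin: bystander: small aluminium jar 40 across, 62 high, standing among the work. Origin: centre of its underside.
- arbor: bystander: upright threaded steel arbor on a round foot, 42 across, 75 high, standing among the work. Origin: centre of its underside.
- flap_wheel: bystander at the back: brown abrasive wheel 70 across, 29 high.
- grind_ring: bystander at the back: grey grinding ring 90 across, 22 high.

How it is judged:
On the way:
1. all three links lie in the basket (x of link0 in the frame of basket between -0.101 and 0.101 m and y of link0 in the frame of basket between -0.091 and 0.091 m and z of link0 in the frame of basket between -0.005 and 0.075 m and x of link1 in the frame of basket between -0.101 and 0.101 m and y of link1 in the frame of basket between -0.091 and 0.091 m and z of link1 in the frame of basket between -0.005 and 0.075 m and x of link2 in the frame of basket between -0.101 and 0.101 m and y of link2 in the frame of basket between -0.091 and 0.091 m and z of link2 in the frame of basket between -0.005 and 0.075 m), for 0.2 s.
At the end, for the whole second after the job is handed in: All three links are at rest inside the basket (between its walls, below its rim). The tray is at rest flat on the mat: its middle within 30 mm of the mat's centre, its open edge within 40 mm of mat_edge (so towards the pointed end), turned no more than 15 degrees from the mat's direction (all of step 1 and linear speed of each of link0, link1, link2 below 0.03 m/s and horizontal distance between tray and mat_centre below 0.03 m and horizontal distance between tray_lip and mat_edge below 0.04 m and angle between the x axis of tray and the x axis of mat, either way round below 0.26 rad and angle between tray's own z axis and vertical below 0.06 rad and height (world z) of tray below 0.012 m and linear speed of tray below 0.02 m/s); the robot touches nothing.
It fails at once if the gripper touches a link (contact force between the fingers and link0 above 1 N or contact force between the fingers and link1 above 1 N or contact force between the fingers and link2 above 1 N).
It fails at once if a link is raised more than 30 cm above the bench (height (world z) of any of link0, link1, link2 above 0.32 m).
It fails at once if a bystander is moved by more than 20 mm (distance of any of paste_tin, arbor, flap_wheel, grind_ring from where it was at the start of the episode above 0.02 m).
It also fails if it takes over 58 s, if anything falls off the work surface, if the arm or the gripper's body presses on something with over 40 N, if the wrist force passes 120 N, or if a joint passes its speed limit or range.

## Working session

There is one attempt and no reset: what is moved stays moved. The work goes in short steps, Python scripts to look and compute and a tool call to move; the robot and the scene stay as the last step left them, time stands still between calls to the robot, and variables do not carry over. Pictures are saved under pics/ and viewed, at most 10 in all, crops included, and the job is handed in when it is done.

Besides the shell and the picture viewer there is one more tool, called after "Emit:" as name(argument=value, ...) on one line, values as JSON. apply_moves: Moves the arm, as the interface text tells. Shift numbers are shares of 100 cm and turn numbers shares of 120 degrees, none past 1 either way. Its arguments: {"type":"object","properties":{"steps":{"type":"string"},"grip_force":{"type":"number"}},"required":["steps"]}

```bash
mkdir -p pics; cat > h.py <<'E'
import numpy as np, cv2
from cell import bot
from scipy.spatial.transform import Rotation as R
def cap(n,f=None):
    c=bot.capture(n)
    if f: cv2.imwrite('pics/'+f,c['color'][:,:,::-1])
    return c
def rot(c):
    o=np.array(c['orientation'],float)
    return o if o.shape==(3,3) else R.from_euler('xyz',o).as_matrix()
def ray(c,uv,z):
    K=np.array(c['camera_matrix']);e=np.array(c['eye'])
    d=rot(c)@np.linalg.inv(K)@np.array([uv[0],uv[1],1.])
    return e+d*(z-e[2])/d[2]
def proj(c,p):
    q=np.array(c['camera_matrix'])@(rot(c).T@(np.array(p)-c['eye']));return q[:2]/q[2]
E
python3 - <<'E'
from h import *
t=cap('top','t0.png');s=cap('side','s0.png')
for c in(t,s):print(c['eye'],c['orientation'],c['camera_matrix'])
print(bot.state())
E
```

```text
[ 0.34487994 -0.0346683   1.14553515] [-2.94626733  0.0073448  -1.5543411 ] [[413.4682632   0.        259.1969933]
 [  0.        413.4682632 190.9066513]
 [  0.          0.          1.       ]]
[0.10017107 0.75600234 1.20856314] [-2.46696794 -0.00612668 -2.59232837] [[469.60223793   0.         258.01068093]
 [  0.         469.60223793 191.8968025 ]
 [  0.           0.           1.        ]]
{'t': 0.1, 'joint_positions': array([-1.34698718e+00,  1.50935651e-01,  1.43794169e+00, -2.17261960e-05,
        1.55378024e+00, -1.34014075e-01]), 'dq': array([ 0.00151577, -0.0010155 , -0.00236756, -0.00074275,  0.00085259,
        0.00013036]), 'effort': array([ 6.21921979e-03, -7.14383197e+01, -5.71795714e+01, -2.04467838e-04,
        7.06122039e-03,  3.70524322e-05]), 'position': array([ 0.20130591, -0.53838549,  0.23074861]), 'tcp_rot': array([-3.14053437e+00, -1.20760349e-04,  3.57823538e-01]), 'contact_force': array([-0.24305987, -1.21024849, -0.0887369 ]), 'torque': array([ 0.01429826, -0.03553796,  0.02882135]), 'grip_force': 0.0, 'grip_width': 1.0025380629455287}
```

View pics/t0.png

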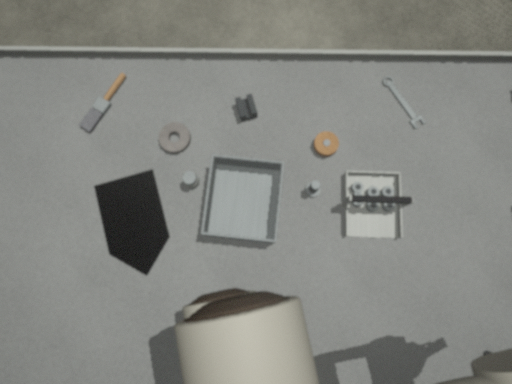

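View pics/s0.png

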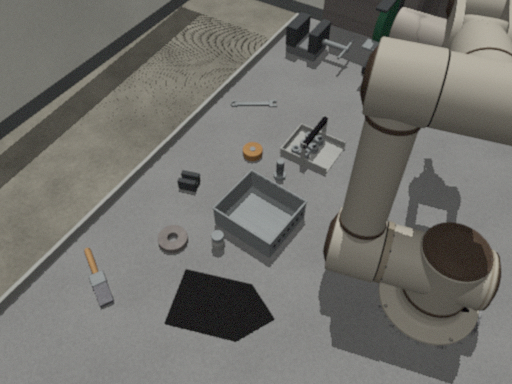

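The top view shows the tray at about (373,205) with its open end towards the robot (row ~238), and the bar from (347,199) to (411,201). The basket is at (241,200). The mat is at (133,220) with its point at (146,273). The tin is at (190,180) and the arbor at (314,188).

```bash
cat > m.py <<'E'
from h import *
t=cap('top');im=t['color'];g=cv2.cvtColor(im,cv2.COLOR_RGB2GRAY)
big=cv2.resize(im[140:285,85:425],None,fx=2.3,fy=2.3,interpolation=cv2.INTER_CUBIC);cv2.imwrite('pics/z0.png',big[:,:,::-1])
def big_c(m):
    cs,_=cv2.findContours(m.astype(np.uint8),cv2.RETR_EXTERNAL,cv2.CHAIN_APPROX_NONE);return max(cs,key=cv2.contourArea)
m=np.zeros_like(g);m[160:285,85:175]=(g[160:285,85:175]<50)
c=big_c(m);ap=cv2.approxPolyDP(c,5,True)[:,0]
P=np.array([ray(t,p,.006)[:2] for p in ap]);print('mat',ap.tolist(),P.round(3).tolist())
m=np.zeros_like(g);m[180:220,335:420]=(g[180:220,335:420]<60)
c=big_c(m);r=cv2.minAreaRect(c);b=cv2.boxPoints(r);print('bar',r,[ray(t,p,.104)[:2].round(3) for p in b],'ctr',ray(t,r[0],.104))
E
python3 m.py
```

```text
mat [[150, 172], [96, 187], [110, 252], [146, 273], [167, 236]] [[0.62, 0.288], [0.575, 0.438], [0.394, 0.383], [0.339, 0.28], [0.44, 0.229]]
bar ((405.0, 202.0), (0.0, 0.0), 0.0) [array([ 0.528, -0.396]), array([ 0.528, -0.396]), array([ 0.528, -0.396]), array([ 0.528, -0.396])] ctr [ 0.52756368 -0.39552894  0.104     ]
```

View pics/z0.png

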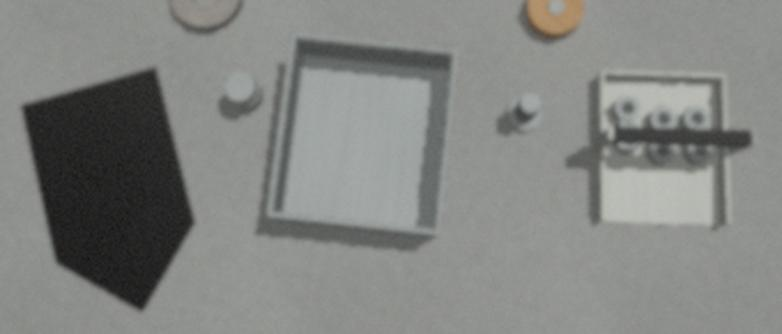

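```bash
cat >> m.py <<'E'
print('---')
m=np.zeros_like(g);m[160:285,85:175]=(g[160:285,85:175]<70)
c=big_c(m);ap=cv2.approxPolyDP(c,4,True)[:,0]
P=np.array([ray(t,p,.006)[:2] for p in ap]);print('mat',P.round(3).tolist())
m=np.zeros_like(g);m[188:212,350:420]=(g[188:212,350:420]<75)
c=big_c(m);r=cv2.minAreaRect(c);print('bar',r,[ray(t,p,.104)[:2].round(3) for p in cv2.boxPoints(r)],'ctr',ray(t,r[0],.104))
z=lambda x,y:(85+x/2.3-.3,140+y/2.3-.3)
for n,h,L in(('tray',.03,[(600,72),(726,74),(731,228),(599,224)]),('basket',.08,[(296,38),(453,54),(437,235),(268,216)])):
    Q=np.array([ray(t,z(*p),h)[:2] for p in L]);print(n,Q.round(3).tolist(),Q.mean(0),[np.linalg.norm(Q[i]-Q[i-1]).round(3) for i in range(4)])
for n,h,p in(('tin',.062,(241,84)),('arbor',.075,(530,101)),('barL',.104,(609,134)),('barR',.104,(751,138))):print(n,ray(t,z(*p),h))
s=cap('side');cv2.imwrite('pics/zs.png',cv2.resize(s['color'][110:175,270:355,::-1],None,fx=8,fy=8,interpolation=cv2.INTER_CUBIC))
E
python3 m.py
```

```text
mat [[151, 172], [96, 187], [110, 252], [144, 272], [167, 236]] [[0.62, 0.286], [0.575, 0.438], [0.394, 0.383], [0.341, 0.286], [0.44, 0.229]]
bar ((408.0, 201.0), (0.0, 0.0), 0.0) [array([ 0.53 , -0.403]), array([ 0.53 , -0.403]), array([ 0.53 , -0.403]), array([ 0.53 , -0.403])] ctr [ 0.5302664  -0.40328834  0.104     ]
---
mat [[0.623, 0.286], [0.574, 0.441], [0.391, 0.383], [0.339, 0.286], [0.44, 0.227]]
bar ((381.4586181640625, 199.15924072265625), (57.106441497802734, 6.353092193603516), 2.0454084873199463) [array([ 0.527, -0.263]), array([ 0.544, -0.264]), array([ 0.541, -0.409]), array([ 0.524, -0.408])] ctr [ 0.5340108  -0.33599034  0.104     ]
tray [[0.625, -0.261], [0.625, -0.413], [0.44, -0.409], [0.442, -0.256]] [ 0.53321579 -0.33481088] [np.float64(0.183), np.float64(0.151), np.float64(0.185), np.float64(0.154)]
basket [[0.648, 0.101], [0.632, -0.082], [0.423, -0.065], [0.441, 0.124]] [0.53598835 0.01939828] [np.float64(0.208), np.float64(0.183), np.float64(0.209), np.float64(0.19)]
tin [0.59660308 0.1652609  0.062     ]
arbor [ 0.57842121 -0.17099482  0.075     ]
barL [ 0.53588676 -0.25460165  0.104     ]
barR [ 0.53375719 -0.41166056  0.104     ]
```

```bash
sleep 1
```

```text
(no output)
```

View pics/zs.png

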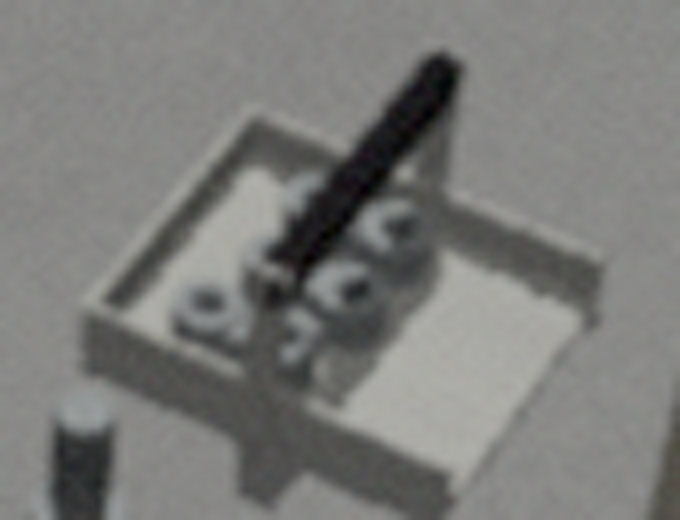

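The side crop shows the three links under and beyond the bar, well below it, with the open end towards the robot. The measured sizes match the given ones, so I'll move now.

```bash
cat >> h.py <<'E'
def go(p,yaw,tilt=0,ref=None):
    "share numbers to a TCP target; yaw/tilt of the tray in deg; ref=(pos,yaw,tilt) commanded pose, else measured"
    T=lambda y,a:(R.from_euler('z',y,degrees=True)*R.from_euler('y',-a,degrees=True)*R.from_euler('z',90,degrees=True)*R.from_euler('x',180,degrees=True))
    if ref: p0,r0=np.array(ref[0]),T(*ref[1:])
    else: s=bot.state();p0,r0=s['position'],R.from_euler('xyz',s['tcp_rot'])
    d=r0.inv().apply(np.array(p)-p0);w=(r0.inv()*T(yaw,tilt)).as_rotvec(degrees=True)/120
    print(d.round(4),w.round(4))
E
python3 - <<'E'
from h import *
go([.534,-.335,.18],-1)
E
```

```text
[ 0.3829 -0.074   0.0511] [-2.000e-04 -2.000e-04 -5.708e-01]
```

Emit:
apply_moves(steps="1 0.383 -0.074 0.0 0 0 -0.571;1 0.383 -0.074 0.0 0 0 -0.571;1 0.383 -0.074 0.0 0 0 -0.571;1 0.383 -0.074 0.0 0 0 -0.571;1 0.383 -0.074 0.0 0 0 -0.571;1 0.383 -0.074 0.0 0 0 -0.571;1 0.383 -0.074 0.051 0 0 -0.571;1 0.383 -0.074 0.051 0 0 -0.571;1 0.383 -0.074 0.051 0 0 -0.571;1 0.383 -0.074 0.051 0 0 -0.571;1 0.383 -0.074 0.051 0 0 -0.571", grip_force=100)

```text
t: 1.62
position: [0.534, -0.3359, 0.1816]
tcp_rot: [3.14, 0.001, 1.552]
contact_force: [0.8, -0.6, -1.0]
grip_width: 1.001
grip_force: 0.0
```

```bash
python3 - <<'E'
from h import *
print(bot.state()['position']); go([.534,-.335,.073],-1)
E
```

```text
[ 0.53395309 -0.33591633  0.18162816]
[ 1.000e-03 -1.000e-04  1.086e-01] [ 0.0007  0.0005 -0.0006]
```

Emit:
apply_moves(steps="1 0 0 0.05 0 0 0;1 0 0 0.08 0 0 0;1 0 0 0.1 0 0 0;1 0 0 0.108 0 0 0;1 0 0 0.108 0 0 0;0.2 0 0 0.108 0 0 0;-0.3 0 0 0.108 0 0 0;-0.6 0 0 0.108 0 0 0;-1 0 0 0.108 0 0 0;-1 0 0 0.108 0 0 0;-1 0 0 0.108 0 0 0;-1 0 0 0.108 0 0 0;-1 0 0 0.108 0 0 0;-1 0 0 0.108 0 0 0", grip_force=100)

```text
t: 3.38
position: [0.5345, -0.3352, 0.0729]
tcp_rot: [3.141, 0.0, 1.554]
contact_force: [0.6, 0.9, 6.3]
grip_width: 0.172
grip_force: 99.1
```

Emit:
apply_moves(steps="-1 0 0 -0.01 0 0 0;-1 0 0 -0.025 0 0 0;-1 0 0 -0.045 0 0 0;-1 0 0 -0.065 0 0 0;-1 0 0 -0.085 0 0 0;-1 0 0 -0.105 0 0 0;-1 0 0 -0.12 0 0 0;-1 0 0 -0.13 0 0 0;-1 0 0 -0.135 0 0 0;-1 0 0 -0.135 0 0 0;-1 0 0 -0.135 0 0 0")

```text
t: 4.75
position: [0.534, -0.335, 0.2066]
tcp_rot: [-3.141, -0.001, 1.554]
contact_force: [0.3, 0.8, -8.1]
grip_width: 0.172
grip_force: 98.6
```

```bash
python3 - <<'E'
from h import *
s=bot.state();print(s['position'],s['tcp_rot'],s['contact_force'],s['grip_width'])
cap('top','t1.png')
b=np.array([.536,.019]);y=np.radians(-5.5);u=np.array([np.cos(y),np.sin(y)])
def tcp(th,lx=.045,lz=.10):
    c,q=np.cos(np.radians(th)),np.sin(np.radians(th))
    d=.09*np.array([c,q])+.07*np.array([-q,c]); xy=b+(lx+d[0])*u; return [*xy,lz+d[1]]
a=tcp(0,lz=.134);print(a);go(a,-5.5)
for th in(10,16,22,28,35,40):
    p=tcp(th,lz=max(.1,.134-.034*th/20));print(th,np.round(p,3));go(p,-5.5,th,(a,-5.5,0))
E
```

```text
[ 0.53401686 -0.3349966   0.20659331] [-3.14075632e+00 -7.23432882e-04  1.55368476e+00] [ 0.30066994  0.84994011 -8.11133563] 0.17183431114918185
[np.float64(0.6703784867795692), np.float64(0.006060823409769761), np.float64(0.20400000000000001)]
[0.3433 0.1305 0.0028] [-0.0004 -0.0003  0.0377]
10 [0.657 0.007 0.202]
[-0.     -0.0135  0.0024] [-0.0833  0.      0.    ]
16 [0.648 0.008 0.199]
[-0.     -0.0228  0.0051] [-0.1333  0.      0.    ]
22 [0.638 0.009 0.199]
[-0.     -0.0328  0.0054] [-0.1833  0.      0.    ]
28 [0.627 0.01  0.204]
[-0.     -0.0434 -0.0001] [-0.2333  0.      0.    ]
35 [0.614 0.011 0.209]
[-0.     -0.0564 -0.005 ] [-0.2917  0.      0.    ]
40 [0.605 0.012 0.211]
[-0.     -0.0661 -0.0075] [-0.3333  0.      0.    ]
```

View pics/t1.png

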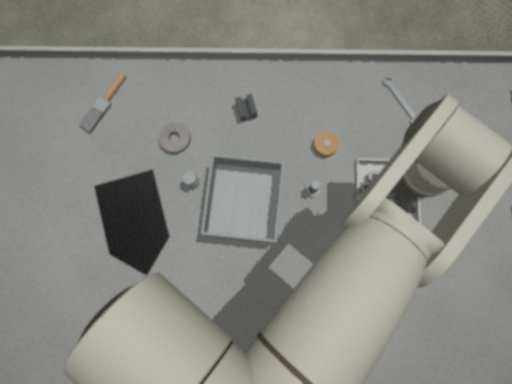

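Emit:
apply_moves(steps="-1 0.01 0.004 0 0 0 0;-1 0.028 0.01 0 0 0 0;-1 0.053 0.02 0 0 0 0.005;-1 0.083 0.031 0 0 0 0.01;-1 0.115 0.043 0 0 0 0.015;-1 0.147 0.055 0 0 0 0.02;-1 0.18 0.068 0 0 0 0.025;-1 0.212 0.08 0 0 0 0.03;-1 0.245 0.093 0 0 0 0.034;-1 0.275 0.105 0 0 0 0.038;-1 0.302 0.115 0 0 0 0.038;-1 0.324 0.123 0 0 0 0.038;-1 0.338 0.129 0.002 0 0 0.038;-1 0.343 0.131 0.002 0 0 0.038;-1 0.343 0.131 0.002 0 0 0.038;-1 0.343 0.131 0.002 0 0 0.038")

```text
t: 6.8
position: [0.6709, 0.0048, 0.2054]
tcp_rot: [-3.142, 0.0, 1.473]
contact_force: [0.6, -1.0, -7.7]
grip_width: 0.169
grip_force: 98.4
```

```bash
python3 - <<'E'
from h import *
s=cap('side','s1.png')
E
```

```text
(no output)
```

View pics/s1.png

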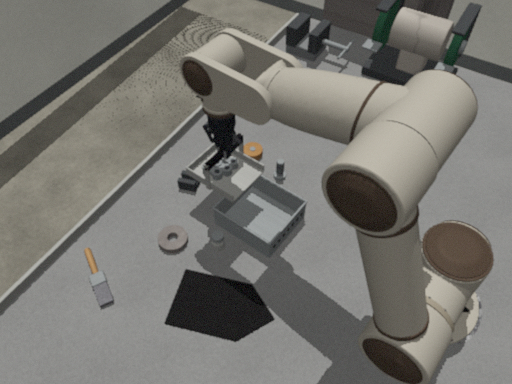

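The side view shows the tray held level at (225,170) with its links, and its lip over the far part of the basket. Next I'll tip it.

Emit:
apply_moves(steps="-1 0 -0.004 0.001 -0.025 0 0;-1 0 -0.008 0.002 -0.05 0 0;-1 0 -0.0135 0.002 -0.083 0 0;-1 0 -0.018 0.004 -0.108 0 0;-1 0 -0.023 0.005 -0.133 0 0;-1 0 -0.028 0.005 -0.158 0 0;-1 0 -0.033 0.005 -0.183 0 0;-1 0 -0.038 0.003 -0.208 0 0;-1 0 -0.043 0 -0.233 0 0;-1 0 -0.05 -0.003 -0.263 0 0;-1 0 -0.056 -0.005 -0.292 0 0;-1 0 -0.056 -0.005 -0.292 0 0;-1 0 -0.056 -0.005 -0.292 0 0;-1 0 -0.056 -0.005 -0.292 0 0;-1 0 -0.056 -0.005 -0.292 0 0;-1 0 -0.056 -0.005 -0.292 0 0;-1 0 -0.056 -0.005 -0.292 0 0")

```text
t: 8.98
position: [0.6153, 0.011, 0.2102]
tcp_rot: [2.53, -0.0, 1.474]
contact_force: [0.3, -0.2, -4.2]
grip_width: 0.168
grip_force: 99.2
```

```bash
python3 - <<'E'
from h import *
s=cap('side')
cv2.imwrite('pics/s2.png',cv2.resize(s['color'][100:270,150:330,::-1],None,fx=3.3,fy=3.3,interpolation=cv2.INTER_CUBIC))
E
```

```text
(no output)
```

View pics/s2.png

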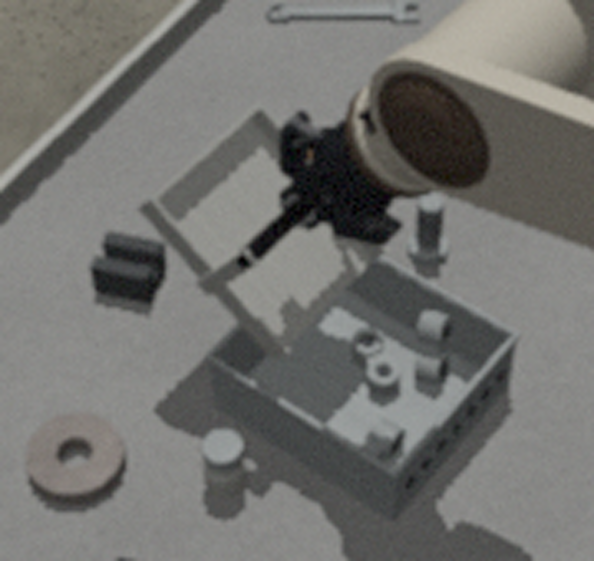

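Three links lie in the basket, at about (370,345)-(430,375), (430,325) and (385,440). The tray is empty, and the 3.5 N drop in load agrees with that.

```bash
python3 - <<'E'
from h import *
go([.615,.011,.27],-5.5,35)
go([.60,.011,.26],-5.5,0)
go([.56,.17,.25],8,0)
go([.507,.334,.22],17.7,0)
E
```

```text
[-0.      0.034  -0.0491] [ 0.0002  0.0001 -0.0003]
[-0.0015  0.0161 -0.0495] [ 0.2919  0.     -0.0003]
[ 0.1529 -0.0349 -0.0729] [ 0.2905  0.0344 -0.1093]
[ 0.311  -0.1082 -0.0877] [ 0.2879  0.0591 -0.1876]
```

Emit:
apply_moves(steps="-1 0 0.015 -0.021 0 0 0;-1 0 0.034 -0.049 0 0 0;-1 0 0.034 -0.049 0 0 0;-1 -0.001 0.028 -0.049 0.07 0 0;-1 -0.001 0.022 -0.05 0.15 0 0;-1 -0.001 0.018 -0.05 0.22 0 0;-1 -0.0015 0.016 -0.05 0.292 0 0;-1 0.03 0.005 -0.055 0.292 0.008 -0.022;-1 0.07 -0.008 -0.06 0.291 0.017 -0.05;-1 0.11 -0.021 -0.067 0.291 0.026 -0.08;-1 0.153 -0.035 -0.073 0.29 0.034 -0.109;-1 0.195 -0.053 -0.077 0.29 0.041 -0.13;-1 0.235 -0.072 -0.081 0.289 0.047 -0.15;-1 0.27 -0.088 -0.084 0.288 0.053 -0.168;-1 0.295 -0.1 -0.086 0.288 0.056 -0.18;-1 0.311 -0.108 -0.088 0.288 0.059 -0.188;-1 0.311 -0.108 -0.088 0.288 0.059 -0.188;-1 0.311 -0.108 -0.088 0.288 0.059 -0.188")

```text
t: 11.28
position: [0.5073, 0.3334, 0.2202]
tcp_rot: [-3.141, 0.001, 1.88]
contact_force: [-0.2, -0.2, -5.2]
grip_width: 0.174
grip_force: 99.1
```

```bash
python3 - <<'E'
from h import *
s=cap('side')
print(bot.state()['position'],bot.state()['tcp_rot']);go([.507,.334,.082],17.7,0)
cv2.imwrite('pics/s3.png',cv2.resize(s['color'][150:340,130:330,::-1],None,fx=3,fy=3,interpolation=cv2.INTER_CUBIC))
E
```

```text
[0.50743245 0.33321865 0.22036833] [-3.14150553e+00  7.23586402e-04  1.87940292e+00]
[ 0.001  -0.0002  0.1384] [-0.      0.0003 -0.0002]
```

View pics/s3.png

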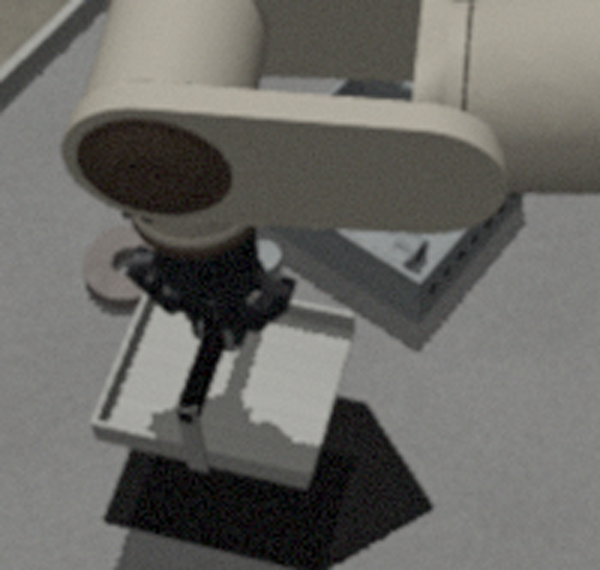

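The empty tray hangs level over the mat, at about (225,390) in the crop, with its open end towards the mat's point at (430,505). Now I'll lower it.

Emit:
apply_moves(steps="-1 0.001 0 0.03 0 0 0;-1 0.001 0 0.07 0 0 0;-1 0.001 0 0.1 0 0 0;-1 0.001 0 0.12 0 0 0;-1 0.001 0 0.13 0 0 0;-1 0.001 0 0.135 0 0 0;-1 0.001 0 0.138 0 0 0;-1 0.001 0 0.14 0 0 0;-1 0.001 0 0.14 0 0 0")

```text
t: 12.45
position: [0.5068, 0.3349, 0.0806]
tcp_rot: [3.142, 0.0, 1.88]
contact_force: [0.3, -0.3, -4.3]
grip_width: 0.168
grip_force: 99.0
```

Emit:
apply_moves(steps="-1 0 0 0.001 0 0 0;-1 0 0 0.0015 0 0 0;-1 0 0 0.002 0 0 0;-1 0 0 0.002 0 0 0;-1 0 0 0.002 0 0 0")

```text
t: 13.08
position: [0.5067, 0.3349, 0.0788]
tcp_rot: [3.142, 0.0, 1.88]
contact_force: [-3.3, -2.0, 6.3]
grip_width: 0.171
grip_force: 100.3
```

Contact made. I'll release, rise straight up, then back off.

Emit:
apply_moves(steps="-0.5 0 0 0 0 0 0;0 0 0 0 0 0 0;0.5 0 0 0 0 0 0;1 0 0 0 0 0 0;1 0 0 0 0 0 0;1 0 0 0 0 0 0;1 0 0 0 0 0 0;1 0 0 -0.02 0 0 0;1 0 0 -0.06 0 0 0;1 0 0 -0.11 0 0 0;1 0 0 -0.17 0 0 0;1 0 0 -0.22 0 0 0;1 0 0.05 -0.22 0 0 0;1 0 -0.1 -0.22 0 0 0;1 0 -0.15 -0.22 0 0 0;1 0 -0.15 -0.22 0 0 0;1 0 -0.15 -0.22 0 0 0")

```text
t: 15.2
position: [0.3613, 0.2886, 0.2993]
tcp_rot: [3.14, 0.0, 1.881]
contact_force: [0.2, 0.6, 0.1]
grip_width: 1.001
grip_force: 0.0
```

```bash
python3 - <<'E'
from h import *
t=cap('top');s=cap('side');print(bot.state()['grip_width'],bot.state()['contact_force'])
a=t['color'][120:290,70:350];b=s['color'][130:345,100:340]
f=lambda x:cv2.resize(x,(600,int(600*x.shape[0]/x.shape[1])),interpolation=cv2.INTER_CUBIC)[:,:,::-1]
A,B=f(a),f(b)
k=590/(A.shape[0]+B.shape[0]);cv2.imwrite('pics/f.png',cv2.resize(np.vstack([A,B]),None,fx=k,fy=k))
E
```

```text
0.9994834038313771 [ 1.27580576  0.4447255  -0.20151993]
```

View pics/f.png

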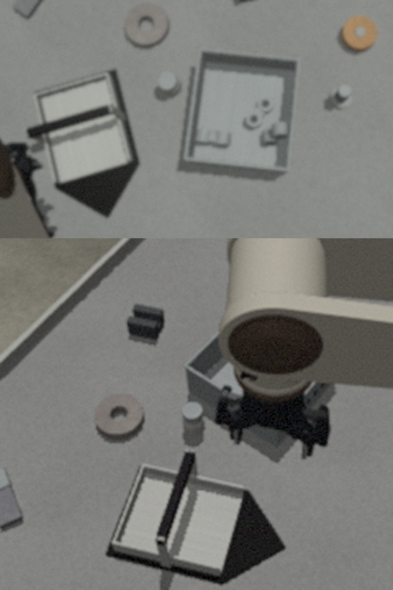

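The picture shows all three links inside the basket, at (213,138), (258,112) and (275,132). The tray lies flat and centred on the mat: its corners average to about (130,211.5) in the full top image, against (130.9,211.8) for the mat. Its open end faces the mat's point, and the tin, arbor, wheel and ring are where they started.

```bash
python3 -c "
from cell import bot
print(bot.hand_in())"
```

```text
the job is handed in; nothing more can be done
None
```

The job is handed in: the last picture showed all three links in the basket and the empty tray flat and centred on the mat with its open end towards the point, released at about 15 s; no verdict came back.

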